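# Set the sink caddy back in order

## Task

The plumbing is fixed, so put the sink things back on the wooden caddy tray. First stand the tall soap pump in the tray's back bay (the one farther from the robot) with its spout pointing straight out over the tray's rimless side, towards the sink; then stand the small mug with the handle in the front bay with its handle pointing straight out to the front, away from the pump. Set both down gently and upright, wholly inside their bays, let go, and leave the other things on the counter where they are.

Things in the scene. Friction and masses are not known exactly. Their poses are not given: they have to be found in the camera images.
- tray: (all sizes in this list are in mm) fixed wooden caddy tray, 250 (x) by 120 (y), floor top 6 above the counter, rim and middle divider 5 thick with tops 16 above the counter. Origin: centre of its underside. Its +x points to the back (away from the robot), its +y to the sink (on the robot's left); the +y side has no rim. The tray may be turned by up to 0.3 rad. It has two bays, each 117 by 117, one behind the other along x.
- back_bay (a point): centre of the back bay's floor, at x=+60, y=0, z=6 in the tray; axes as the tray
- front_bay (a point): centre of the front bay's floor, at x=-60, y=0, z=6 in the tray; axes as the tray
- pump_mid (a point): the loose soap pump (0.25 to 0.46 kg): amber bottle of 64 dia up to 126 high, sloping shoulder to 138, upright black collar of 28 dia from 138 to 175, thin stem, black pump head of 24 dia from 185 to 197 with a spout of 9 dia reaching 50 out from the axis. The head does not move. This point is on its axis 98 above its underside; z is up, +x points along the spout
- spout_tip (a point): tip of the pump's spout, 49 out along the pump's +x and 181 above its underside
- mug_mid (a point): the loose small blue-glazed mug (0.14 to 0.26 kg): 62 dia (56 at the foot), 80 high, wall 4, one handle of 8 mm round bar between 23 and 70 high. This point is on its axis 40 above its underside; z is up, +x points along the handle
- handle_tip (a point): outermost point of the mug's handle, 60 out along the mug's +x and 46 above its underside
- fitting_mid (a point): bystander, to be left alone: brass pipe fitting, 32 dia x 48 high; point 24 above its underside
- dish_mid (a point): bystander, to be left alone: shallow blue-glazed soap dish, 100 dia x 22 high; point 11 above its underside
- jar_mid (a point): bystander, to be left alone: white jar with steel lid, 70 dia x 95 high; point half-way up
- refill_mid (a point): bystander, to be left alone: clear closed refill bottle without a pump, 66 dia x 190 high; point half-way up
- tumbler_mid (a point): bystander, to be left alone: blue-glazed tumbler, 62 dia at the rim x 80 high, like the mug but without a handle; point half-way up
- wrench_mid (a point): bystander, to be left alone: steel wrench, 190 long, lying flat; point near its middle
- brush_mid (a point): bystander, to be left alone: flat pastry brush with a wooden handle, 200 long, lying flat; point near its middle

How it is judged:
On the way:
1. the pump stands released in the back bay, spout out over the rimless side, while the mug is not yet in the front bay (horizontal distance between pump_mid and back_bay below 0.04 m and z of pump_mid in the frame of back_bay between 0.092 and 0.104 m and angle between pump_mid's own z axis and vertical below 0.08 rad and angle between the x axis of pump_mid and the y axis of tray, either way round below 0.27 rad and y of spout_tip in the frame of tray above 0 m and contact force between pump and the fingers below 0.2 N and linear speed of pump below 0.03 m/s and horizontal distance between mug_mid and front_bay above 0.08 m), for 0.2 s.
At the end, for the whole second after the job is handed in: Pump in the back bay, spout along the tray's +y; mug in the front bay, handle along the tray's -x; each within 0.27 rad of that heading, within 40 mm of its bay's centre, standing on the bay floor upright within 0.08 rad, released and at rest (horizontal distance between pump_mid and back_bay below 0.04 m and z of pump_mid in the frame of back_bay between 0.092 and 0.104 m and angle between each of pump_mid, mug_mid's own z axis and vertical below 0.08 rad and angle between the x axis of pump_mid and the y axis of tray, either way round below 0.27 rad and y of spout_tip in the frame of tray above 0 m and contact force between each of pump, mug and the fingers below 0.2 N and linear speed of each of pump, mug below 0.03 m/s and horizontal distance between mug_mid and front_bay below 0.04 m and z of mug_mid in the frame of front_bay between 0.034 and 0.046 m and angle between the x axis of mug_mid and the x axis of tray, either way round below 0.27 rad and x of handle_tip in the frame of tray below -0.06 m); the robot touches nothing.
It fails at once if a bystander is shifted by more than 30 mm (distance of any of fitting_mid, dish_mid, jar_mid, refill_mid, tumbler_mid, wrench_mid, brush_mid from where it was at the start of the episode above 0.03 m).
It fails at once if the pump or the mug is tipped over (angle between any of pump_mid, mug_mid's own z axis and vertical above 0.7 rad).
It fails at once if the pump or the mug is let fall: out of the fingers while more than about 15 mm above the tray's floor ((height (world z) of pump_mid above 0.12 m and contact force between pump and the fingers below 0.1 N) or (height (world z) of mug_mid above 0.062 m and contact force between mug and the fingers below 0.1 N)).
It also fails if it takes over 64 s, if anything falls off the work surface, if the arm or the gripper's body presses on something with over 40 N, if the wrist force passes 120 N, or if a joint passes its speed limit or range.

## Robot

A 6-joint arm with a two-finger parallel gripper is mounted at the origin on the work surface. World frame = base frame: x ahead of the robot, y to its left, z up, the work surface at z = 0. Lengths are in m, angles in rad, forces in N, time in s.
With the tool pointing down it reaches from about 0.325 to 0.9 m from the base axis. Payload 6.1 kg.
Tool frame: the origin (TCP) lies at the very end of the fingers, on their centre line; the grasp point (between the pads) lies 19 mm behind it; z points along the fingers, x is the direction in which the jaws open and shut, and the axes are right-handed (so a half turn about z gives the same grasp; the last joint's range is limited). The gripper opens to 85 mm and grips with 20 to 120 N. Pads are 22 mm wide; open, the fingers measure 114 mm over their backs; the gripper's body (76 mm by 85 mm) begins 54 mm behind the grasp point. The pads swing forward as they close: fully open they stand 13 mm farther back than shut.
Start: joints at [1.089, 0.22, 1.526, -0, 1.395, -0.126], TCP at [0.218, 0.586, 0.231] pointing down, gripper open.
Joint ranges: [-2.98, 2.98], [-0.91, 2.08], [0.09, 2.57], [-1.24, 4.39], [0.2, 2.65], [-2.68, 2.68]. Speed limits (rad/s): [2.57, 2.57, 3.01, 3.14, 3.14, 3.14].

## Interface

Orientations are given as a rotation vector (axis times angle).
In Python, from rig import arm gives the robot as it stands.
- The arm moves only by the shell command python3 -m crank 'ROWS' [FORCE]. ROWS is JSON, a list of rows, each an object of numbers: "ax", "ay", "az": the turn, a rotation vector about the tool's x, y, z each as a share of 180 degrees, from -1 to 1; "tx", "ty", "tz": the shift along the tool's x, y, z each as a share of 0.4 m, from -1 to 1; "fingers": the closure, from 0 (fully open) to 1 (shut). In form: [{"ax": .., "ay": .., "az": .., "tx": .., "ty": .., "tz": .., "fingers": ..}, ...]. A call has 1 to 10 rows; each row is the pose to reach, as a shift and turn from the pose measured when the call began, along the tool's axes at that moment, turning the shorter way round; what a row does not reach only later rows make up. A row lasts 1/8 s, in which the tool goes at most 62.5 mm and 10.7 degrees, less where a joint would pass 70% of its speed; a pose out of reach is approached as far as the arm can. A call with a number of a shift or a turn outside -1 to 1 is refused whole. A call with a gripper value outside its range is refused whole. The fingers move at their own pace and stop on an object; FORCE is the grip in N (left out, the last holds). Time passes only in rows, so rows that repeat a pose let the fingers close. It gives the time, the measured TCP pose, the force and the opening at its end, in the units of the state.
- arm.observe(): the state, without advancing time (a new reading comes with each control period).
- arm.grab_frame(name): name is "scene" or "top" or "wrist"; returns a dict with "frame" (480x640x3 uint8, red, green, blue), "intrinsics" (3x3 intrinsics, pixels), "R" (3x3) and "t" (3): a world point X has camera coordinates R X + t. Camera axes: x right, y down, z forward; pixel columns grow to the right and rows downward; lengths in m; the calibration is good to about 2 mm. A picture is of the moment at which its call begins. There is no depth.
- arm.job_done(): hands the job in, once; it reports no verdict.
The state is a dict: "t": time; "joints": joint angles; "dq": joint speeds; "joint_efforts": joint torques, N m; "eef_pos": TCP position; "ee_rot": TCP orientation; "wrist_force": force on the tool from outside, world axes, zero at the start; "torque": the same for the moment, N m; "gripper_width": finger opening in m.
Only numpy, scipy, OpenCV 4.12 (cv2) and the standard library are available. Lean on these libraries where they do the work, as an engineer would, in place of code of your own. Each camera call takes 0.05 s, during which the arm holds its last target. There are 200 camera calls.

## Working session

There is one attempt and no reset: what is moved stays moved. The work goes in short steps, Python scripts to look and compute and a shell command to move; the robot and the scene stay as the last step left them, time stands still between calls to the robot, and variables do not carry over. Pictures are saved under pics/ and viewed, about 8 in all and at most 12, crops included, and the job is handed in when it is done.

```bash
mkdir -p pics; ls; python3 - <<'E'
from rig import arm
import cv2, numpy as np
print(arm.observe())
for n in("scene","top"):
    f=arm.grab_frame(n); cv2.imwrite(f"pics/{n}0.png",f["frame"][:,:,::-1]); np.savez(f"pics/{n}0.npz",**f)
    print(n,f["intrinsics"].tolist(),(-f["R"].T@f["t"]).round(3),f["R"].round(3).tolist())
E
```

```text
pics
{'t': 0.0, 'joints': array([ 1.08889741e+00,  2.21237688e-01,  1.52760714e+00,  1.74658972e-05,
        1.39470499e+00, -1.26064994e-01]), 'dq': array([-2.29149896e-04,  8.62909310e-04, -3.11164476e-05, -1.00545324e-03,
        6.67178017e-04, -3.52901813e-04]), 'joint_efforts': array([-1.52001929e-03, -4.96888518e+01, -3.89399636e+01, -2.61525665e-04,
        1.07144716e-02,  4.64937273e-05]), 'eef_pos': array([0.21742786, 0.58531607, 0.23019419]), 'ee_rot': array([ 2.57879533,  1.79271137, -0.00273661]), 'wrist_force': array([-0.33411212,  0.46934156,  0.18703081]), 'torque': array([0.05879602, 0.03218218, 0.01570587]), 'gripper_width': 0.08540202582435055}
scene [[587.3992585108061, 0.0, 320.9116717368682], [0.0, 587.3992585108061, 228.41060944264], [0.0, 0.0, 1.0]] [1.044 0.378 0.983] [[-0.689, 0.725, 0.002], [0.577, 0.551, -0.603], [-0.438, -0.414, -0.798]]
top [[541.5523545446285, 0.0, 316.19271655112215], [0.0, 541.5523545446285, 244.48748347290044], [0.0, 0.0, 1.0]] [ 0.496 -0.049  1.253] [[0.004, -1.0, 0.011], [-0.999, -0.004, -0.046], [0.046, -0.011, -0.999]]
```

View pics/scene0.png

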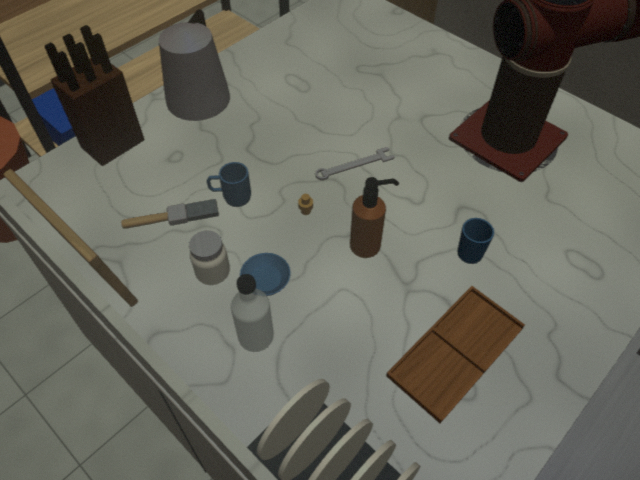

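View pics/top0.png

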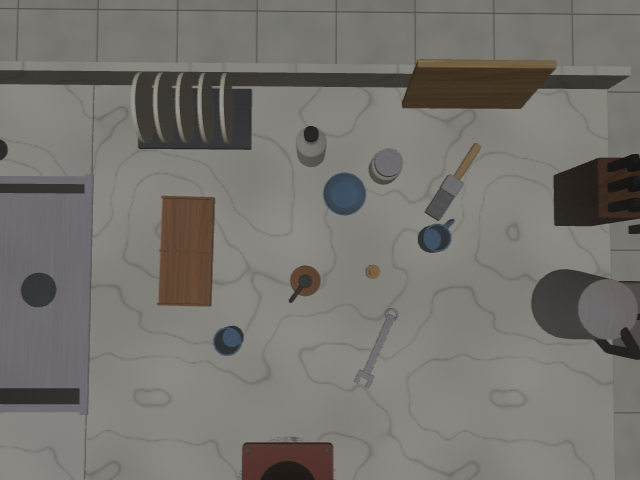

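The scene shows the tray at about (455,355), the pump at (367,225) with its spout tip near (397,183), the handled mug at (235,183) and the tumbler at (475,240). In the top view the tray is at (187,250), the pump head at (305,282) with the spout towards (292,300), and the mug at (435,238) with its handle to the upper right, at (453,222). Next I'll measure.

```bash
cat > h.py <<'E'
import numpy as np, cv2
from scipy.spatial.transform import Rotation as Ro
def ray(f,p):
    K,R,t=f["intrinsics"],f["R"],f["t"]
    d=R.T@np.linalg.inv(K)@np.array([p[0],p[1],1.]); return -R.T@t,d/np.linalg.norm(d)
def onz(f,p,z):
    c,d=ray(f,p); return c+d*(z-c[2])/d[2]
def tri(fa,pa,fb,pb):
    ca,da=ray(fa,pa); cb,db=ray(fb,pb)
    s=np.linalg.lstsq(np.c_[da,-db],cb-ca,rcond=None)[0]
    A,B=ca+s[0]*da,cb+s[1]*db
    return (A+B)/2, np.linalg.norm(A-B)
def proj(f,X):
    c=f["R"]@np.asarray(X)+f["t"]; q=f["intrinsics"]@c; return q[:2]/q[2]
E
python3 - <<'E'
from h import *
out=[]
def crop(n,x,y,w=60):
    f=np.load(f"pics/{n}0.npz")["frame"][y:y+w,x:x+w,::-1]
    return cv2.resize(f,(390,290 if 0 else 290*1),interpolation=cv2.INTER_CUBIC) if 0 else cv2.resize(f,(360,360*f.shape[0]//f.shape[1]),interpolation=cv2.INTER_CUBIC)
a=np.hstack([crop("top",275,250),crop("top",408,205)])
def c2(n,x,y,w,h):
    f=np.load(f"pics/{n}0.npz")["frame"][y:y+h,x:x+w,::-1]; return cv2.resize(f,(360,240),interpolation=cv2.INTER_CUBIC)
b=np.hstack([c2("scene",340,175,90,60),c2("scene",195,152,90,60)])
cv2.imwrite("pics/crops.png",np.vstack([a,b]))
for n in("top","scene"):
    fr=np.load(f"pics/{n}0.npz")["frame"]; hsv=cv2.cvtColor(fr,cv2.COLOR_RGB2HSV)
    for nm,lo,hi,kk in(("brown",(2,90,40),(18,255,255),5),("blue",(98,90,30),(125,255,255),3)):
        m=cv2.morphologyEx(cv2.inRange(hsv,lo,hi),cv2.MORPH_CLOSE,np.ones((kk,kk)))
        for c in cv2.findContours(m,cv2.RETR_EXTERNAL,cv2.CHAIN_APPROX_NONE)[0]:
            if cv2.contourArea(c)>200: print(n,nm,cv2.boundingRect(c),cv2.contourArea(c),[np.round(v,1) for v in cv2.minAreaRect(c)], np.round(cv2.minEnclosingCircle(c)[0],1))
E
```

```text
top brown (242, 444, 91, 36) 2374.5 [array([287. , 461.5]), array([35., 90.]), np.float64(90.0)] [287.  463.3]
top brown (290, 266, 30, 30) 636.0 [array([304.8, 280.3]), array([28.3, 29. ]), np.float64(45.0)] [304.9 280.4]
top brown (158, 196, 56, 110) 5454.0 [array([185.9, 250.6]), array([ 51.9, 109.2]), np.float64(2.1)] [185.5 250.5]
top brown (597, 158, 43, 60) 1202.5 [array([618. , 187.5]), array([59., 42.]), np.float64(90.0)] [618.5 187.5]
top brown (454, 144, 26, 35) 236.5 [array([466.9, 160.6]), array([ 7.2, 39.4]), np.float64(33.7)] [467.5 161. ]
top brown (402, 60, 154, 49) 5987.0 [array([478.5,  84. ]), array([ 48., 153.]), np.float64(90.0)] [478.5  83.5]
top blue (221, 328, 19, 19) 202.5 [array([229.8, 336.1]), array([20.6, 14.8]), np.float64(63.4)] [229.  336.5]
top blue (332, 182, 25, 25) 459.5 [array([344., 194.]), array([24., 24.]), np.float64(90.0)] [344.1 194.2]
scene brown (387, 286, 137, 136) 8628.5 [array([455.3, 350. ]), array([ 72.4, 129.1]), np.float64(41.6)] [455.4 350.5]
scene brown (351, 196, 35, 61) 1498.0 [array([367.7, 226.4]), array([32.3, 60. ]), np.flo
[... 447 characters left out ...]
float64(90.0)] [5.71e+02 5.00e-01]
scene brown (393, 0, 44, 20) 353.0 [array([414.5,   9.5]), array([19., 43.]), np.float64(90.0)] [414.5   4.5]
scene brown (105, 0, 112, 56) 436.5 [array([160.4,  24.8]), array([  8.8, 121.6]), np.float64(62.4)] [161.  26.]
scene brown (0, 0, 51, 24) 579.0 [array([25. , 11.5]), array([23., 50.]), np.float64(90.0)] [25.  11.5]
scene blue (243, 254, 45, 38) 922.0 [array([266.1, 271.8]), array([41.2, 33.8]), np.float64(49.1)] [265.  272.5]
scene blue (459, 218, 35, 45) 1039.5 [array([475.1, 240.4]), array([30.6, 44.4]), np.float64(14.0)] [474.6 240.3]
scene blue (32, 88, 43, 56) 1185.0 [array([ 54.1, 116.7]), array([52.3, 25.5]), np.float64(63.4)] [ 54.2 115.8]
```

View pics/crops.png

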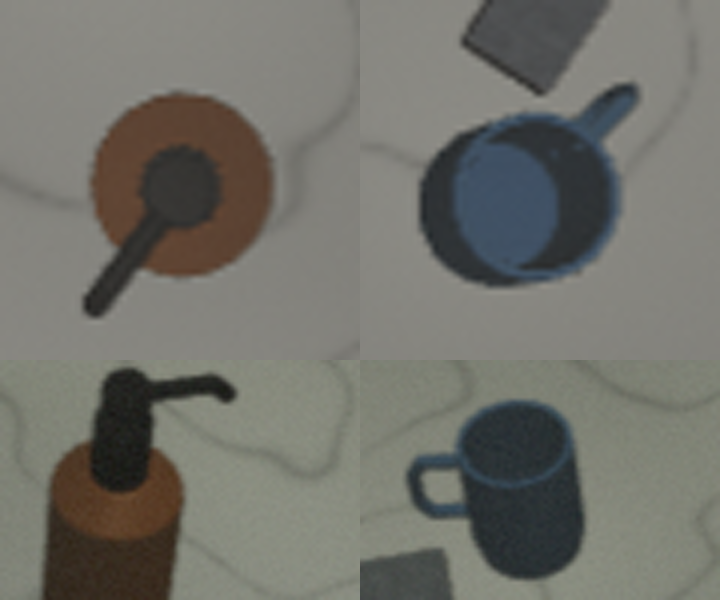

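The crops show the pump's head at top (305.2,281.2) and scene (371,181), and its spout tip at top (290.8,301) and scene (397.5,184). The mug's rim centre is at top (437.5,237.7) and scene (233.8,173), and its handle end at top (453,220).

```bash
python3 - <<'E'
from h import *
T={k:v for k,v in np.load("pics/top0.npz").items()}; S=dict(np.load("pics/scene0.npz").items())
def show(n,a,b): print(n,*[np.round(v,4) for v in tri(T,a,S,b)])
show("head",(305.2,281.2),(371.3,180.5)); show("spout",(290.8,301.2),(397.5,183.8))
show("rim",(437.5,237.7),(233.75,173)); show("handle",(453,220.3),(207.5,184.5))
print("head@.197",onz(T,(305.2,281.2),.197),"tip@.181",onz(T,(290.8,301.2),.181)); print("rim@.08",onz(T,(437.5,237.7),.08),"h@.06",onz(T,(453,220.3),.06))
C={}
for n,f,sel in(("top",T,(185,250)),("scene",S,(455,350))):
    m=cv2.morphologyEx(cv2.inRange(cv2.cvtColor(f["frame"],cv2.COLOR_RGB2HSV),(2,90,40),(18,255,255)),cv2.MORPH_CLOSE,np.ones((5,5)))
    for c in cv2.findContours(m,cv2.RETR_EXTERNAL,cv2.CHAIN_APPROX_NONE)[0]:
        if cv2.contourArea(c)>200 and cv2.pointPolygonTest(c,sel,False)>0:
            q=cv2.minEnclosingTriangle if 0 else cv2.approxPolyDP(cv2.convexHull(c),6,True)[:,0]
            print(n,q.tolist()); C[n]=q
            for p in q: print("  @.016",onz(f,p,.016).round(4))
            if n=="top": print(cv2.boxPoints(cv2.minAreaRect(c)).tolist(),onz(f,cv2.minAreaRect(c)[0],.012))
from rig import arm
o=arm.observe(); print(Ro.from_rotvec(o["ee_rot"]).as_matrix().round(3))
E
```

```text
head [ 0.4725 -0.0392  0.197 ] 0.0003
spout [ 0.4321 -0.0102  0.1778] 0.0018
rim [ 0.5655 -0.3266  0.0735] 0.0011
handle [ 0.6071 -0.3705  0.037 ] 0.0013
head@.197 [ 0.47261961 -0.03934578  0.197     ] tip@.181 [ 0.43281389 -0.01100351  0.181     ]
rim@.08 [ 0.56551676 -0.32551468  0.08      ] h@.06 [ 0.60548413 -0.36490519  0.06      ]
top [[162, 196], [213, 197], [209, 305], [158, 304]]
  @.016 [0.662 0.291 0.016]
  @.016 [0.6604 0.1745 0.016 ]
  @.016 [0.4139 0.1805 0.016 ]
  @.016 [0.4158 0.2959 0.016 ]
[[157.9534149169922, 304.2575378417969], [161.9958953857422, 195.1109619140625], [213.88768005371094, 197.03286743164062], [209.84519958496094, 306.179443359375]] [0.53726479 0.23547782 0.012     ]
scene [[472, 286], [523, 325], [438, 421], [387, 373]]
  @.016 [0.413  0.1817 0.016 ]
  @.016 [0.4178 0.2978 0.016 ]
  @.016 [0.6687 0.2913 0.016 ]
  @.016 [0.6622 0.1765 0.016 ]
[[ 0.348  0.937 -0.001]
 [ 0.937 -0.348 -0.002]
 [-0.002 -0.    -1.   ]]
```

The measurements fit the given sizes: head height 0.197, spout 49 mm long, tray 250 by 119 mm at (0.538,0.235) with yaw about -0.03. I'll move over the pump, jaws across the spout.

```bash
python3 -m crank '[{"tx":-0.62,"ty":0.57,"tz":-0.175,"az":0.084,"fingers":0},{"tx":-0.62,"ty":0.57,"tz":-0.175,"az":0.084,"fingers":0},{"tx":-0.62,"ty":0.57,"tz":-0.175,"az":0.084,"fingers":0},{"tx":-0.62,"ty":0.57,"tz":-0.175,"az":0.084,"fingers":0},{"tx":-0.62,"ty":0.57,"tz":-0.175,"az":0.084,"fingers":0},{"tx":-0.62,"ty":0.57,"tz":-0.175,"az":0.084,"fingers":0},{"tx":-0.62,"ty":0.57,"tz":-0.175,"az":0.084,"fingers":0},{"tx":-0.62,"ty":0.57,"tz":-0.175,"az":0.084,"fingers":0}]'
cat > go.py <<'E'
# work out shares to reach x y z yaw(deg of tool x)
import sys; from h import *; from rig import arm
o=arm.observe(); R=Ro.from_rotvec(o["ee_rot"]); x,y,z,w=map(float,sys.argv[1:5])
W=np.radians(w); G=np.array([[np.cos(W),np.sin(W),0],[np.sin(W),-np.cos(W),0],[0,0,-1]])
print("t",o["t"],"pos",o["eef_pos"].round(4),"yaw",np.degrees(np.arctan2(R.as_matrix()[1,0],R.as_matrix()[0,0])).round(1),"w",round(o["gripper_width"],4),"F",o["wrist_force"].round(1),"q6",o["joints"][5].round(2))
print("t shares",(R.inv().apply(np.array([x,y,z])-o["eef_pos"])/.4).round(4),"a shares",((R.inv()*Ro.from_matrix(G)).as_rotvec()/np.pi).round(4))
E
python3 go.py 0.4725 -0.0392 0.30 54.4
```

```text
t 0.1 pos [0.2175 0.5854 0.2303] yaw 69.6 w 0.0856 F [ 0.4  0.6 -0.5] q6 -0.13
t shares [-1.2418  1.1416 -0.1723] a shares [0.     0.0006 0.0845]invalid input at $[0]: expected keys ax, ay, az, tx, ty, tz, fingers
```

```bash
python3 -m crank '[{"ax":0,"ay":0,"az":0.084,"tx":-0.62,"ty":0.57,"tz":-0.175,"fingers":0},{"ax":0,"ay":0,"az":0.084,"tx":-0.62,"ty":0.57,"tz":-0.175,"fingers":0},{"ax":0,"ay":0,"az":0.084,"tx":-0.62,"ty":0.57,"tz":-0.175,"fingers":0},{"ax":0,"ay":0,"az":0.084,"tx":-0.62,"ty":0.57,"tz":-0.175,"fingers":0},{"ax":0,"ay":0,"az":0.084,"tx":-0.62,"ty":0.57,"tz":-0.175,"fingers":0},{"ax":0,"ay":0,"az":0.084,"tx":-0.62,"ty":0.57,"tz":-0.175,"fingers":0},{"ax":0,"ay":0,"az":0.084,"tx":-0.62,"ty":0.57,"tz":-0.175,"fingers":0},{"ax":0,"ay":0,"az":0.084,"tx":-0.62,"ty":0.57,"tz":-0.175,"fingers":0}]'
python3 go.py 0.4725 -0.0392 0.30 54.4
```

```text
t: 1.1
eef_pos: [0.3445, 0.2739, 0.3003]
ee_rot: [2.793, 1.438, -0.003]
wrist_force: [-0.5, -0.1, -0.4]
gripper_width: 0.0856
t 1.1 pos [0.3445 0.2739 0.3003] yaw 54.5 w 0.0856 F [-0.5 -0.1 -0.4] q6 -0.46
t shares [-0.4512  0.7152  0.0013] a shares [-0.0002  0.0006  0.0004]
```

```bash
python3 -m crank '[{"ax":0,"ay":0,"az":0,"tx":-0.451,"ty":0.715,"tz":0,"fingers":0},{"ax":0,"ay":0,"az":0,"tx":-0.451,"ty":0.715,"tz":0,"fingers":0},{"ax":0,"ay":0,"az":0,"tx":-0.451,"ty":0.715,"tz":0,"fingers":0},{"ax":0,"ay":0,"az":0,"tx":-0.451,"ty":0.715,"tz":0,"fingers":0},{"ax":0,"ay":0,"az":0,"tx":-0.451,"ty":0.715,"tz":0,"fingers":0},{"ax":0,"ay":0,"az":0,"tx":-0.451,"ty":0.715,"tz":0,"fingers":0},{"ax":0,"ay":0,"az":0,"tx":-0.451,"ty":0.715,"tz":0,"fingers":0},{"ax":0,"ay":0,"az":0,"tx":-0.451,"ty":0.715,"tz":0,"fingers":0}]'
python3 go.py 0.4725 -0.0392 0.145 54.4
python3 - <<'E'
from h import *; from rig import arm
f=arm.grab_frame("wrist"); im=f["frame"][:,:,::-1].copy(); np.savez("pics/w1.npz",**f)
for X in((.4725,-.0392,.197),(.4325,-.0106,.181)): cv2.drawMarker(im,tuple(int(v) for v in proj(f,X)),(0,255,0),0,12,1); print(proj(f,X))
cv2.imwrite("pics/w1.png",im)
E
```

```text
t: 2.1
eef_pos: [0.4723, -0.0376, 0.2999]
ee_rot: [-2.791, -1.44, 0.004]
wrist_force: [-0.7, 0.0, -0.5]
gripper_width: 0.0853
t 2.1 pos [ 0.4723 -0.0376  0.2999] yaw 54.6 w 0.0853 F [-0.7  0.  -0.5] q6 -1.2
t shares [-0.0022  0.0035  0.3873] a shares [-0.0006  0.0006  0.0009]
[316.77055605 242.95896192]
[316.99601885 174.55811415]
```

View pics/w1.png

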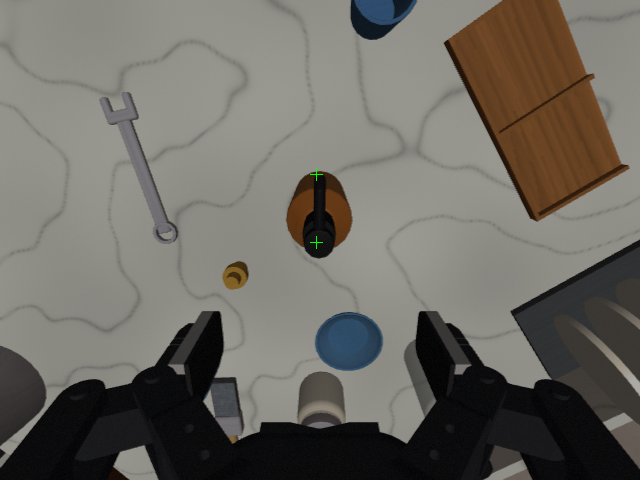

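The wrist view confirms the estimate: the pump head is at (319,243) and the spout tip at (318,175), each within 3 px of the predicted marks, and the spout runs between the fingers. Now I'll descend and grip the collar.

```bash
python3 -m crank '[{"ax":0,"ay":0,"az":0.001,"tx":-0.001,"ty":0.003,"tz":0.1,"fingers":0},{"ax":0,"ay":0,"az":0.001,"tx":-0.001,"ty":0.003,"tz":0.2,"fingers":0},{"ax":0,"ay":0,"az":0.001,"tx":-0.001,"ty":0.003,"tz":0.3,"fingers":0},{"ax":0,"ay":0,"az":0.001,"tx":-0.001,"ty":0.003,"tz":0.37,"fingers":0},{"ax":0,"ay":0,"az":0.001,"tx":-0.001,"ty":0.003,"tz":0.4,"fingers":0},{"ax":0,"ay":0,"az":0.001,"tx":-0.001,"ty":0.003,"tz":0.4,"fingers":0}]' 40
python3 -m crank '[{"ax":0,"ay":0,"az":0,"tx":0,"ty":0,"tz":0,"fingers":0.5},{"ax":0,"ay":0,"az":0,"tx":0,"ty":0,"tz":0,"fingers":0.6},{"ax":0,"ay":0,"az":0,"tx":0,"ty":0,"tz":0,"fingers":0.7},{"ax":0,"ay":0,"az":0,"tx":0,"ty":0,"tz":0,"fingers":1},{"ax":0,"ay":0,"az":0,"tx":0,"ty":0,"tz":0,"fingers":1},{"ax":0,"ay":0,"az":0,"tx":0,"ty":0,"tz":0,"fingers":1},{"ax":0,"ay":0,"az":0,"tx":0,"ty":0,"tz":0,"fingers":1},{"ax":0,"ay":0,"az":0,"tx":0,"ty":0,"tz":0,"fingers":1}]' 40
python3 go.py 0.4725 -0.0392 0.20 54.4
```

```text
t: 2.9
eef_pos: [0.4723, -0.0377, 0.14]
ee_rot: [-2.792, -1.438, 0.005]
wrist_force: [1.0, 1.1, 0.5]
gripper_width: 0.0854
t: 3.9
eef_pos: [0.4728, -0.038, 0.1408]
ee_rot: [-2.793, -1.438, 0.003]
wrist_force: [-0.8, -0.9, 5.4]
gripper_width: 0.027
t 3.9 pos [ 0.4728 -0.038   0.1408] yaw 54.5 w 0.027 F [-0.8 -0.9  5.4] q6 -1.2
t shares [-0.0033  0.0009 -0.148 ] a shares [-0.0004  0.0006  0.0005]
```

```bash
python3 -m crank '[{"ax":0,"ay":0,"az":0,"tx":0,"ty":0,"tz":-0.03,"fingers":1},{"ax":0,"ay":0,"az":0,"tx":0,"ty":0,"tz":-0.08,"fingers":1},{"ax":0,"ay":0,"az":0,"tx":0,"ty":0,"tz":-0.14,"fingers":1},{"ax":0,"ay":0,"az":0,"tx":0,"ty":0,"tz":-0.2,"fingers":1},{"ax":0,"ay":0,"az":0,"tx":0,"ty":0,"tz":-0.2,"fingers":1},{"ax":0,"ay":0,"az":0,"tx":0,"ty":0,"tz":-0.2,"fingers":1}]' 60
python3 go.py 0.598 0.234 0.22 -1.7
```

```text
t: 4.65
eef_pos: [0.4723, -0.0377, 0.2196]
ee_rot: [-2.792, -1.438, 0.006]
wrist_force: [-0.3, -0.4, -3.8]
gripper_width: 0.0267
t 4.65 pos [ 0.4723 -0.0377  0.2196] yaw 54.5 w 0.0267 F [-0.3 -0.4 -3.8] q6 -1.2
t shares [ 0.7355 -0.1387 -0.0025] a shares [-0.0004  0.0012  0.3122]
```

```bash
python3 -m crank '[{"ax":0,"ay":0,"az":0.03,"tx":0.06,"ty":-0.01,"tz":0,"fingers":1},{"ax":0,"ay":0,"az":0.07,"tx":0.16,"ty":-0.03,"tz":0,"fingers":1},{"ax":0,"ay":0,"az":0.12,"tx":0.28,"ty":-0.05,"tz":0,"fingers":1},{"ax":0,"ay":0,"az":0.17,"tx":0.4,"ty":-0.075,"tz":0,"fingers":1},{"ax":0,"ay":0,"az":0.22,"tx":0.52,"ty":-0.1,"tz":0,"fingers":1},{"ax":0,"ay":0,"az":0.27,"tx":0.63,"ty":-0.12,"tz":0,"fingers":1},{"ax":0,"ay":0,"az":0.3,"tx":0.7,"ty":-0.132,"tz":0,"fingers":1},{"ax":0,"ay":0,"az":0.312,"tx":0.735,"ty":-0.139,"tz":0,"fingers":1},{"ax":0,"ay":0,"az":0.312,"tx":0.735,"ty":-0.139,"tz":0,"fingers":1},{"ax":0,"ay":0,"az":0.312,"tx":0.735,"ty":-0.139,"tz":0,"fingers":1}]'
python3 go.py 0.598 0.234 0.146 -1.7
python3 - <<'E'
from h import *; from rig import arm
im=[]
for n in("scene","top"):
    f=arm.grab_frame(n); np.savez(f"pics/{n}2.npz",**f); a=f["frame"][:,:,::-1]
    im.append(cv2.resize(a[130:440,330:600] if n=="scene" else a[150:350,100:274],(400,460)))
cv2.imwrite("pics/p2.png",np.hstack(im))
E
```

```text
t: 5.9
eef_pos: [0.597, 0.2332, 0.2176]
ee_rot: [3.14, -0.045, -0.01]
wrist_force: [-0.9, -0.1, -4.5]
gripper_width: 0.0266
t 5.9 pos [0.597  0.2332 0.2176] yaw -1.6 w 0.0266 F [-0.9 -0.1 -4.5] q6 0.28
t shares [ 0.0036 -0.0024  0.1789] a shares [0.0005 0.0019 0.0003]
```

View pics/p2.png

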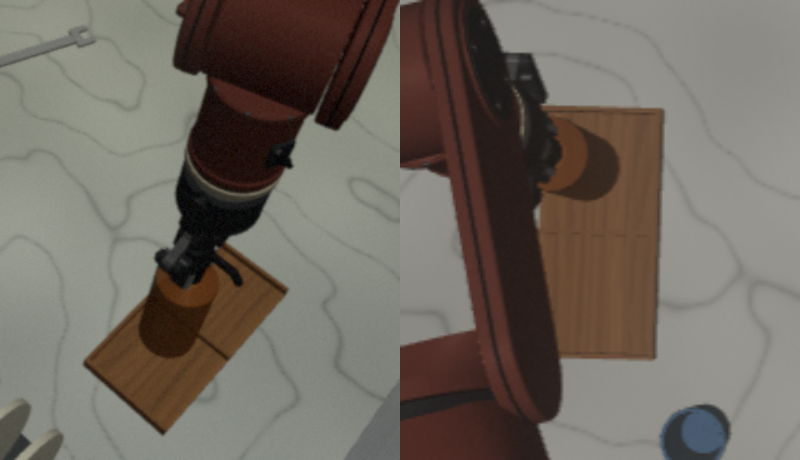

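The pump hangs upright over the back bay, spout towards the rimless side: the bottle is at (180,310) in the left crop and the spout goes to the lower right at (235,275). I'll lower it gently.

```bash
python3 -m crank '[{"ax":0,"ay":0.002,"az":0,"tx":0.003,"ty":-0.002,"tz":0.05,"fingers":1},{"ax":0,"ay":0.002,"az":0,"tx":0.003,"ty":-0.002,"tz":0.1,"fingers":1},{"ax":0,"ay":0.002,"az":0,"tx":0.003,"ty":-0.002,"tz":0.14,"fingers":1},{"ax":0,"ay":0.002,"az":0,"tx":0.003,"ty":-0.002,"tz":0.165,"fingers":1},{"ax":0,"ay":0.002,"az":0,"tx":0.003,"ty":-0.002,"tz":0.17,"fingers":1},{"ax":0,"ay":0.002,"az":0,"tx":0.003,"ty":-0.002,"tz":0.17,"fingers":1}]'
python3 go.py 0.598 0.234 0.146 -1.7
python3 -m crank '[{"ax":0,"ay":0,"az":0,"tx":0,"ty":0,"tz":0.003,"fingers":1},{"ax":0,"ay":0,"az":0,"tx":0,"ty":0,"tz":0.006,"fingers":1},{"ax":0,"ay":0,"az":0,"tx":0,"ty":0,"tz":0.006,"fingers":1}]'
```

```text
t: 6.75
eef_pos: [0.5986, 0.2338, 0.1509]
ee_rot: [3.14, -0.046, 0.003]
wrist_force: [0.6, -0.4, -3.7]
gripper_width: 0.0267
t 6.75 pos [0.5986 0.2338 0.1509] yaw -1.7 w 0.0267 F [ 0.6 -0.4 -3.7] q6 0.28
t shares [-0.0015 -0.0004  0.0122] a shares [ 0.0003 -0.0007  0.0001]
t: 7.12
eef_pos: [0.5986, 0.2339, 0.1486]
ee_rot: [3.14, -0.046, 0.004]
wrist_force: [0.1, -0.5, -4.3]
gripper_width: 0.0268
```

```bash
python3 -m crank '[{"ax":0,"ay":0,"az":0,"tx":0,"ty":0,"tz":0.004,"fingers":1},{"ax":0,"ay":0,"az":0,"tx":0,"ty":0,"tz":0.004,"fingers":1}]'
python3 -m crank '[{"ax":0,"ay":0,"az":0,"tx":0,"ty":0,"tz":0.004,"fingers":1},{"ax":0,"ay":0,"az":0,"tx":0,"ty":0,"tz":0.004,"fingers":1}]'
```

```text
t: 7.38
eef_pos: [0.5986, 0.2339, 0.147]
ee_rot: [3.14, -0.046, 0.004]
wrist_force: [-0.5, -0.1, -3.5]
gripper_width: 0.0272
t: 7.62
eef_pos: [0.599, 0.2339, 0.1469]
ee_rot: [3.141, -0.046, 0.005]
wrist_force: [-2.8, -2.2, 5.1]
gripper_width: 0.0266
```

Contact at z 0.147, as expected. Releasing and rising.

```bash
python3 -m crank '[{"ax":0,"ay":0,"az":0,"tx":0,"ty":0,"tz":0,"fingers":0.6},{"ax":0,"ay":0,"az":0,"tx":0,"ty":0,"tz":0,"fingers":0.5},{"ax":0,"ay":0,"az":0,"tx":0,"ty":0,"tz":0,"fingers":0.3},{"ax":0,"ay":0,"az":0,"tx":0,"ty":0,"tz":0,"fingers":0},{"ax":0,"ay":0,"az":0,"tx":0,"ty":0,"tz":0,"fingers":0},{"ax":0,"ay":0,"az":0,"tx":0,"ty":0,"tz":0,"fingers":0},{"ax":0,"ay":0,"az":0,"tx":0,"ty":0,"tz":0,"fingers":0},{"ax":0,"ay":0,"az":0,"tx":0,"ty":0,"tz":0,"fingers":0}]'
python3 -m crank '[{"ax":0,"ay":0,"az":0,"tx":0,"ty":0,"tz":-0.08,"fingers":0},{"ax":0,"ay":0,"az":0,"tx":0,"ty":0,"tz":-0.18,"fingers":0},{"ax":0,"ay":0,"az":0,"tx":0,"ty":0,"tz":-0.28,"fingers":0},{"ax":0,"ay":0,"az":0,"tx":0,"ty":0,"tz":-0.38,"fingers":0},{"ax":0,"ay":0,"az":0,"tx":0,"ty":0,"tz":-0.38,"fingers":0},{"ax":0,"ay":0,"az":0,"tx":0,"ty":0,"tz":-0.38,"fingers":0}]'
python3 go.py 0.5655 -0.326 0.26 44.5
```

```text
t: 8.62
eef_pos: [0.599, 0.2339, 0.1469]
ee_rot: [3.141, -0.046, 0.005]
wrist_force: [-0.2, -0.3, 0.2]
gripper_width: 0.0856
t: 9.38
eef_pos: [0.5982, 0.234, 0.2983]
ee_rot: [3.14, -0.046, 0.004]
wrist_force: [-0.5, 0.5, -0.8]
gripper_width: 0.0854
t 9.375 pos [0.5982 0.234  0.2983] yaw -1.7 w 0.0854 F [-0.5  0.5 -0.8] q6 0.28
t shares [-0.041   1.4016  0.0967] a shares [ 0.0006 -0.0007 -0.2566]
```

```bash
python3 -m crank '[{"ax":0,"ay":0,"az":-0.04,"tx":0,"ty":0.15,"tz":0,"fingers":0},{"ax":0,"ay":0,"az":-0.09,"tx":-0.01,"ty":0.3,"tz":0,"fingers":0},{"ax":0,"ay":0,"az":-0.14,"tx":-0.02,"ty":0.45,"tz":0,"fingers":0},{"ax":0,"ay":0,"az":-0.19,"tx":-0.02,"ty":0.6,"tz":0,"fingers":0},{"ax":0,"ay":0,"az":-0.23,"tx":-0.03,"ty":0.75,"tz":0,"fingers":0},{"ax":0,"ay":0,"az":-0.257,"tx":-0.035,"ty":0.9,"tz":0,"fingers":0},{"ax":0,"ay":0,"az":-0.257,"tx":-0.041,"ty":1.0,"tz":0,"fingers":0},{"ax":0,"ay":0,"az":-0.257,"tx":-0.041,"ty":1.0,"tz":0,"fingers":0}]'
python3 go.py 0.5655 -0.326 0.26 44.5
```

```text
t: 10.38
eef_pos: [0.5687, -0.168, 0.2961]
ee_rot: [-2.909, -1.185, 0.001]
wrist_force: [0.1, 0.8, -0.3]
gripper_width: 0.0853
t 10.375 pos [ 0.5687 -0.168   0.2961] yaw 44.3 w 0.0853 F [ 0.1  0.8 -0.3] q6 -1.19
t shares [-0.2816  0.277   0.0901] a shares [-0.0003  0.0002 -0.001 ]
```

```bash
python3 -m crank '[{"ax":0,"ay":0,"az":0,"tx":-0.282,"ty":0.277,"tz":0.09,"fingers":0},{"ax":0,"ay":0,"az":0,"tx":-0.282,"ty":0.277,"tz":0.09,"fingers":0},{"ax":0,"ay":0,"az":0,"tx":-0.282,"ty":0.277,"tz":0.09,"fingers":0},{"ax":0,"ay":0,"az":0,"tx":-0.282,"ty":0.277,"tz":0.09,"fingers":0},{"ax":0,"ay":0,"az":0,"tx":-0.282,"ty":0.277,"tz":0.09,"fingers":0}]'
python3 go.py 0.5655 -0.326 0.045 44.5
python3 - <<'E'
from h import *; from rig import arm
f=arm.grab_frame("wrist"); im=f["frame"][:,:,::-1].copy(); np.savez("pics/w3.npz",**f)
for X in((.5655,-.326,.08),(.6075,-.369,.046)): cv2.drawMarker(im,tuple(int(v) for v in proj(f,X)),(0,255,0),0,12,1); print(proj(f,X))
g=arm.grab_frame("scene"); np.savez("pics/s3.npz",**g); t=arm.grab_frame("top"); np.savez("pics/t3.npz",**t)
b=cv2.resize(g["frame"][250:430,370:540,::-1],(300,318)); c=cv2.resize(t["frame"][170:330,130:260,::-1],(300,282))
cv2.imwrite("pics/w3.png",np.hstack([cv2.resize(im,(500,375)),np.vstack([b,c])[:375] if 0 else cv2.resize(np.vstack([b,c]),(188,375))]))
E
```

```text
t: 11.0
eef_pos: [0.5654, -0.3246, 0.2589]
ee_rot: [-2.907, -1.185, 0.002]
wrist_force: [0.7, 0.5, -0.4]
gripper_width: 0.0859
t 11.0 pos [ 0.5654 -0.3246  0.2589] yaw 44.4 w 0.0859 F [ 0.7  0.5 -0.4] q6 -1.42
t shares [-0.0021  0.0043  0.5348] a shares [-0.001   0.0001 -0.0008]
[317.18262679 217.97059374]
[317.40904585 262.35470602]
```

View pics/w3.png

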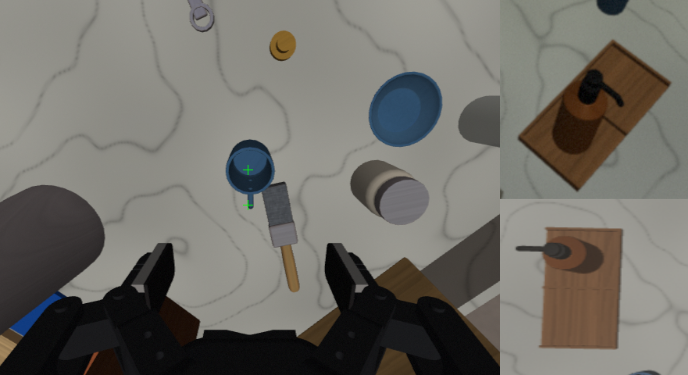

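In the wrist view (half scale) the mug's rim centre is at (249,168), within about 1 mm of its mark. The handle runs straight down the picture, the brush head clears at (278,200), and the pump stands in the back bay with its spout over the rimless side. Descending to grip the mug.

```bash
python3 -m crank '[{"ax":0,"ay":0,"az":0,"tx":0,"ty":0.003,"tz":0.14,"fingers":0},{"ax":0,"ay":0,"az":0,"tx":0,"ty":0.003,"tz":0.28,"fingers":0},{"ax":0,"ay":0,"az":0,"tx":0,"ty":0.003,"tz":0.38,"fingers":0},{"ax":0,"ay":0,"az":0,"tx":0,"ty":0.003,"tz":0.47,"fingers":0},{"ax":0,"ay":0,"az":0,"tx":0,"ty":0.003,"tz":0.54,"fingers":0},{"ax":0,"ay":0,"az":0,"tx":0,"ty":0.003,"tz":0.565,"fingers":0},{"ax":0,"ay":0,"az":0,"tx":0,"ty":0.003,"tz":0.565,"fingers":0}]' 30
python3 -m crank '[{"ax":0,"ay":0,"az":0,"tx":0,"ty":0,"tz":0,"fingers":0.15},{"ax":0,"ay":0,"az":0,"tx":0,"ty":0,"tz":0,"fingers":0.25},{"ax":0,"ay":0,"az":0,"tx":0,"ty":0,"tz":0,"fingers":0.4},{"ax":0,"ay":0,"az":0,"tx":0,"ty":0,"tz":0,"fingers":1},{"ax":0,"ay":0,"az":0,"tx":0,"ty":0,"tz":0,"fingers":1},{"ax":0,"ay":0,"az":0,"tx":0,"ty":0,"tz":0,"fingers":1},{"ax":0,"ay":0,"az":0,"tx":0,"ty":0,"tz":0,"fingers":1}]' 40
python3 -m crank '[{"ax":0,"ay":0,"az":0,"tx":0,"ty":0,"tz":-0.03,"fingers":1},{"ax":0,"ay":0,"az":0,"tx":0,"ty":0,"tz":-0.1,"fingers":1},{"ax":0,"ay":0,"az":0,"tx":0,"ty":0,"tz":-0.2,"fingers":1},{"ax":0,"ay":0,"az":0,"tx":0,"ty":0,"tz":-0.3,"fingers":1},{"ax":0,"ay":0,"az":0,"tx":0,"ty":0,"tz":-0.4,"fingers":1},{"ax":0,"ay":0,"az":0,"tx":0,"ty":0,"tz":-0.4,"fingers":1}]' 50
python3 go.py 0.478 0.238 0.19 -91.7
```

```text
t: 12.02
eef_pos: [0.5669, -0.3246, 0.0345]
ee_rot: [-2.907, -1.189, 0.001]
wrist_force: [0.3, 1.1, 1.0]
gripper_width: 0.0854
t: 12.9
eef_pos: [0.568, -0.3255, 0.0366]
ee_rot: [2.906, 1.188, 0.002]
wrist_force: [-1.5, 1.1, 6.3]
gripper_width: 0.0621
t: 13.65
eef_pos: [0.5699, -0.3269, 0.2023]
ee_rot: [2.899, 1.185, 0.009]
wrist_force: [0.2, -1.0, -0.9]
gripper_width: 0.0619
t 13.65 pos [ 0.5699 -0.3269  0.2023] yaw 44.5 w 0.0619 F [ 0.2 -1.  -0.9] q6 -1.42
t shares [ 0.8255 -1.1689  0.0191] a shares [ 0.001  -0.0044  0.7565]
```

```bash
python3 -m crank '[{"ax":0,"ay":0,"az":0.03,"tx":0.03,"ty":-0.05,"tz":0,"fingers":1},{"ax":0,"ay":0,"az":0.07,"tx":0.08,"ty":-0.12,"tz":0,"fingers":1},{"ax":0,"ay":0,"az":0.12,"tx":0.15,"ty":-0.21,"tz":0,"fingers":1},{"ax":0,"ay":0,"az":0.17,"tx":0.22,"ty":-0.31,"tz":0,"fingers":1},{"ax":0,"ay":0,"az":0.22,"tx":0.29,"ty":-0.41,"tz":0,"fingers":1},{"ax":0,"ay":0,"az":0.27,"tx":0.36,"ty":-0.51,"tz":0,"fingers":1},{"ax":0,"ay":0,"az":0.32,"tx":0.42,"ty":-0.6,"tz":0,"fingers":1},{"ax":0,"ay":0,"az":0.36,"tx":0.46,"ty":-0.66,"tz":0,"fingers":1},{"ax":0,"ay":0,"az":0.38,"tx":0.48,"ty":-0.68,"tz":0,"fingers":1},{"ax":0,"ay":0,"az":0.38,"tx":0.48,"ty":-0.68,"tz":0,"fingers":1}]'
python3 go.py 0.478 0.238 0.19 -91.7
```

```text
t: 14.9
eef_pos: [0.5155, 0.0026, 0.1985]
ee_rot: [3.069, -0.646, 0.013]
wrist_force: [-0.3, -1.4, -1.2]
gripper_width: 0.0619
t 14.9 pos [0.5155 0.0026 0.1985] yaw -23.8 w 0.0619 F [-0.3 -1.4 -1.2] q6 0.27
t shares [-0.3233 -0.5008  0.0169] a shares [-0.0009 -0.0031  0.3773]
```

```bash
python3 -m crank '[{"ax":0,"ay":0,"az":0.04,"tx":-0.03,"ty":-0.05,"tz":0,"fingers":1},{"ax":0,"ay":0,"az":0.09,"tx":-0.08,"ty":-0.12,"tz":0,"fingers":1},{"ax":0,"ay":0,"az":0.14,"tx":-0.13,"ty":-0.2,"tz":0,"fingers":1},{"ax":0,"ay":0,"az":0.19,"tx":-0.18,"ty":-0.28,"tz":0,"fingers":1},{"ax":0,"ay":0,"az":0.24,"tx":-0.23,"ty":-0.36,"tz":0,"fingers":1},{"ax":0,"ay":-0.002,"az":0.29,"tx":-0.28,"ty":-0.43,"tz":0,"fingers":1},{"ax":0,"ay":-0.002,"az":0.34,"tx":-0.31,"ty":-0.48,"tz":0,"fingers":1},{"ax":0,"ay":-0.003,"az":0.377,"tx":-0.323,"ty":-0.5,"tz":0,"fingers":1},{"ax":0,"ay":-0.003,"az":0.377,"tx":-0.323,"ty":-0.5,"tz":0,"fingers":1},{"ax":0,"ay":-0.003,"az":0.377,"tx":-0.323,"ty":-0.5,"tz":0,"fingers":1}]'
python3 go.py 0.478 0.237 0.0466 -91.7
python3 - <<'E'
from h import *; from rig import arm
g=arm.grab_frame("scene"); w=arm.grab_frame("wrist")
cv2.imwrite("pics/p4.png",np.hstack([cv2.resize(g["frame"][150:430,330:610,::-1],(400,400)),cv2.resize(w["frame"][:,:,::-1],(400,400))]))
E
```

```text
t: 16.15
eef_pos: [0.478, 0.2368, 0.1963]
ee_rot: [-2.19, 2.25, -0.001]
wrist_force: [0.2, -0.2, -2.4]
gripper_width: 0.062
t 16.15 pos [0.478  0.2368 0.1963] yaw -91.5 w 0.062 F [ 0.2 -0.2 -2.4] q6 1.91
t shares [-2.000e-04  7.000e-04  3.743e-01] a shares [-0.0006  0.0002  0.001 ]
```

View pics/p4.png

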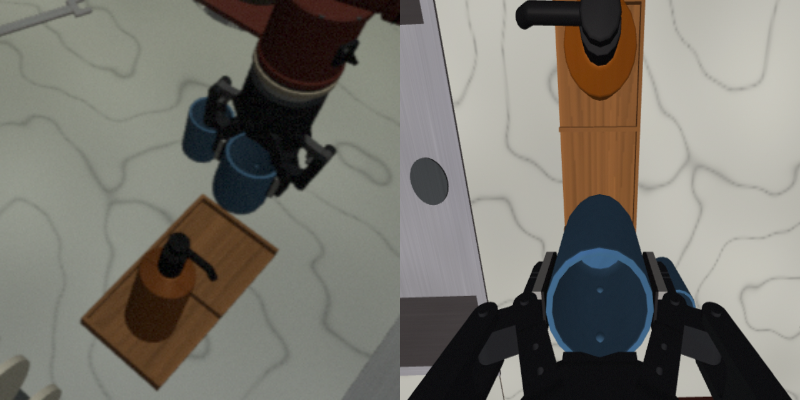

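The mug is held upright in front of the pump, and in the wrist view the pump stands well at the top. Before descending I'll check that the wrist camera and gripper side clear the pump.

```bash
python3 - <<'E'
from h import *
f=np.load("pics/w3.npz"); c=-f["R"].T@f["t"]; R=Ro.from_rotvec([-2.907,-1.185,.002])
print("cam in tool frame",R.inv().apply(c-[.5654,-.3246,.2589]), "now world offset for yaw -91.6:",Ro.from_rotvec([-2.19,2.25,-.001]).apply(R.inv().apply(c-[.5654,-.3246,.2589])))
S=dict(np.load("pics/s3.npz").items()); T=dict(np.load("pics/t3.npz").items())
for n,g,s in(("scene",S,1),("top",T,1)):
    m=cv2.inRange(g["frame"],(0,0,0),(62,62,62)); 
    if n=="top": m[:, :120]=0; m[:,240:]=0; m[:170]=0; m[320:]=0
    else: m[:,:380]=0; m[:,520:]=0;m[:255]=0;m[380:]=0
    k=cv2.connectedComponentsWithStats(m); print(n,[ (r.tolist()) for r in k[2][1:] if r[4]>30])
E
```

```text
cam in tool frame [ 0.00111309 -0.08266722 -0.14144191] now world offset for yaw -91.6: [ 0.08236645 -0.00345483  0.1415795 ]
scene [[459, 255, 24, 9, 153], [470, 289, 50, 38, 159], [439, 312, 43, 35, 728], [417, 334, 68, 46, 1109]]
top [[141, 210, 38, 15, 286]]
```

The camera sits 82 mm towards the pump side. I'll set the mug 15 mm forward of the bay centre, which is well inside tolerance, for more clearance.

```bash
python3 -m crank '[{"ax":0,"ay":0,"az":0,"tx":0,"ty":0.038,"tz":0.01,"fingers":1},{"ax":0,"ay":0,"az":0,"tx":0,"ty":0.038,"tz":0.06,"fingers":1},{"ax":0,"ay":0,"az":0,"tx":0,"ty":0.038,"tz":0.12,"fingers":1},{"ax":0,"ay":0,"az":0,"tx":0,"ty":0.038,"tz":0.19,"fingers":1},{"ax":0,"ay":0,"az":0,"tx":0,"ty":0.038,"tz":0.26,"fingers":1},{"ax":0,"ay":0,"az":0,"tx":0,"ty":0.038,"tz":0.32,"fingers":1},{"ax":0,"ay":0,"az":0,"tx":0,"ty":0.038,"tz":0.353,"fingers":1},{"ax":0,"ay":0,"az":0,"tx":0,"ty":0.038,"tz":0.353,"fingers":1},{"ax":0,"ay":0,"az":0,"tx":0,"ty":0.038,"tz":0.353,"fingers":1}]'
python3 go.py 0.463 0.2375 0.0436 -91.7
python3 - <<'E'
from h import *; from rig import arm
g=arm.grab_frame("scene"); w=arm.grab_frame("wrist")
cv2.imwrite("pics/p5.png",np.hstack([cv2.resize(g["frame"][200:430,360:590,::-1],(400,400)),cv2.resize(w["frame"][:,:,::-1],(400,400))]))
E
```

```text
t: 17.38
eef_pos: [0.4641, 0.2376, 0.0564]
ee_rot: [-2.188, 2.25, -0.003]
wrist_force: [-0.6, 0.3, -1.0]
gripper_width: 0.0622
t 17.375 pos [0.4641 0.2376 0.0564] yaw -91.6 w 0.0622 F [-0.6  0.3 -1. ] q6 1.92
t shares [0.0004 0.003  0.032 ] a shares [-0.0012  0.0005  0.0005]
```

View pics/p5.png

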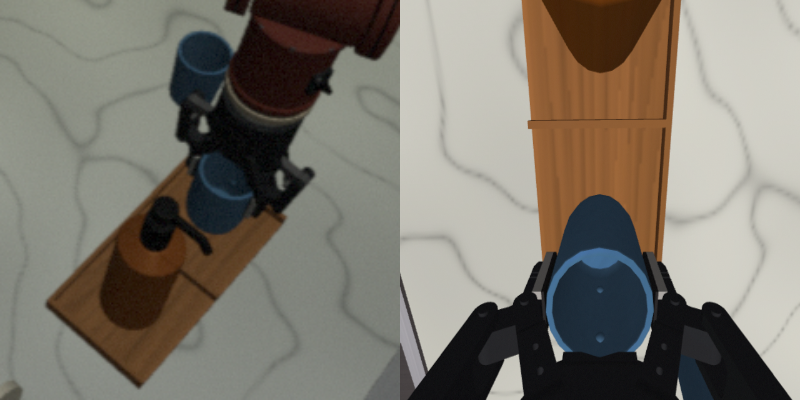

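The mug hangs over the front bay and clears the pump, and the rims and divider are visible around it. Final lowering.

```bash
python3 -m crank '[{"ax":0,"ay":0,"az":0,"tx":0,"ty":0.002,"tz":0.01,"fingers":1},{"ax":0,"ay":0,"az":0,"tx":0,"ty":0.002,"tz":0.02,"fingers":1},{"ax":0,"ay":0,"az":0,"tx":0,"ty":0.002,"tz":0.026,"fingers":1},{"ax":0,"ay":0,"az":0,"tx":0,"ty":0.002,"tz":0.026,"fingers":1},{"ax":0,"ay":0,"az":0,"tx":0,"ty":0.002,"tz":0.026,"fingers":1}]'
python3 -m crank '[{"ax":0,"ay":0,"az":0,"tx":0,"ty":0,"tz":0.004,"fingers":1},{"ax":0,"ay":0,"az":0,"tx":0,"ty":0,"tz":0.006,"fingers":1},{"ax":0,"ay":0,"az":0,"tx":0,"ty":0,"tz":0.006,"fingers":1}]'
```

```text
t: 18.1
eef_pos: [0.4635, 0.2378, 0.0461]
ee_rot: [-2.187, 2.249, -0.003]
wrist_force: [-0.5, 0.4, -1.0]
gripper_width: 0.0626
t: 18.48
eef_pos: [0.4634, 0.2377, 0.0436]
ee_rot: [-2.188, 2.249, -0.003]
wrist_force: [0.3, 0.3, -1.7]
gripper_width: 0.0622
```

```bash
python3 -m crank '[{"ax":0,"ay":0,"az":0,"tx":0,"ty":0,"tz":0.003,"fingers":1},{"ax":0,"ay":0,"az":0,"tx":0,"ty":0,"tz":0.003,"fingers":1}]'
```

```text
t: 18.73
eef_pos: [0.4637, 0.2378, 0.0428]
ee_rot: [-2.187, 2.249, -0.003]
wrist_force: [-0.1, -0.5, 2.1]
gripper_width: 0.0621
```

```bash
python3 -m crank '[{"ax":0,"ay":0,"az":0,"tx":0,"ty":0,"tz":0,"fingers":0.2},{"ax":0,"ay":0,"az":0,"tx":0,"ty":0,"tz":0,"fingers":0.1},{"ax":0,"ay":0,"az":0,"tx":0,"ty":0,"tz":0,"fingers":0},{"ax":0,"ay":0,"az":0,"tx":0,"ty":0,"tz":0,"fingers":0},{"ax":0,"ay":0,"az":0,"tx":0,"ty":0,"tz":0,"fingers":0},{"ax":0,"ay":0,"az":0,"tx":0,"ty":0,"tz":0,"fingers":0}]'
python3 -m crank '[{"ax":0,"ay":0,"az":0,"tx":0,"ty":0,"tz":-0.05,"fingers":0},{"ax":0,"ay":0,"az":0,"tx":0,"ty":0,"tz":-0.13,"fingers":0},{"ax":0,"ay":0,"az":0,"tx":0,"ty":0,"tz":-0.25,"fingers":0},{"ax":0,"ay":0,"az":0,"tx":0,"ty":0,"tz":-0.4,"fingers":0},{"ax":0,"ay":0,"az":0,"tx":0,"ty":0,"tz":-0.55,"fingers":0},{"ax":0,"ay":0,"az":0,"tx":0,"ty":0,"tz":-0.65,"fingers":0},{"ax":0,"ay":0,"az":0,"tx":0,"ty":0,"tz":-0.65,"fingers":0}]'
python3 go.py 0.47 -0.1 0.30 -91.7
```

```text
t: 19.48
eef_pos: [0.4637, 0.2378, 0.0428]
ee_rot: [-2.187, 2.249, -0.003]
wrist_force: [-0.8, 0.4, -0.2]
gripper_width: 0.0848
t: 20.35
eef_pos: [0.4645, 0.2381, 0.3075]
ee_rot: [-2.182, 2.244, -0.009]
wrist_force: [-0.5, -0.2, -0.6]
gripper_width: 0.0852
t 20.35 pos [0.4645 0.2381 0.3075] yaw -91.6 w 0.0852 F [-0.5 -0.2 -0.6] q6 1.92
t shares [ 0.8446 -0.0372  0.0153] a shares [-0.0039  0.0015  0.0006]
```

Moving the arm aside for a final check.

```bash
python3 -m crank '[{"ax":0,"ay":0,"az":0,"tx":0.15,"ty":0,"tz":0,"fingers":0},{"ax":0,"ay":0,"az":0,"tx":0.3,"ty":0,"tz":0,"fingers":0},{"ax":0,"ay":0,"az":0,"tx":0.45,"ty":0,"tz":0,"fingers":0},{"ax":0,"ay":0,"az":0,"tx":0.6,"ty":0,"tz":0,"fingers":0},{"ax":0,"ay":0,"az":0,"tx":0.75,"ty":0,"tz":0,"fingers":0},{"ax":0,"ay":0,"az":0,"tx":0.9,"ty":0,"tz":0,"fingers":0},{"ax":0,"ay":0,"az":0,"tx":0.9,"ty":0,"tz":0,"fingers":0},{"ax":0,"ay":0,"az":0,"tx":0.9,"ty":0,"tz":0,"fingers":0}]'
python3 - <<'E'
from h import *; from rig import arm
g=arm.grab_frame("scene"); t=arm.grab_frame("top"); np.savez("pics/sF.npz",**g); np.savez("pics/tF.npz",**t)
cv2.imwrite("pics/pF.png",np.hstack([cv2.resize(g["frame"][260:430,375:545,::-1],(400,400)),cv2.resize(t["frame"][180:330,110:260,::-1],(400,400))]))
E
```

```text
t: 21.35
eef_pos: [0.454, -0.1214, 0.3047]
ee_rot: [-2.181, 2.245, -0.005]
wrist_force: [-0.2, -0.4, -1.1]
gripper_width: 0.0852
```

View pics/pF.png

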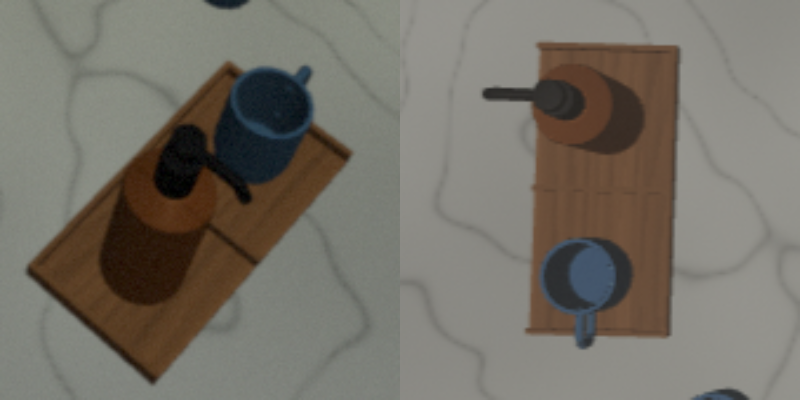

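The final view shows the pump upright in the back bay with its spout over the rimless side: head (548,98), tip (488,94). The mug stands in the front bay with its handle to the front: rim centre (580,275), handle end (584,345). I'll put numbers on that and hand in.

```bash
python3 - <<'E'
from h import *
T=dict(np.load("pics/tF.npz").items()); S=dict(np.load("pics/sF.npz").items())
c=np.array([.538,.235,0]); a=-.03; B=np.array([[np.cos(a),np.sin(a),0],[-np.sin(a),np.cos(a),0],[0,0,1]])
for n,X in(("head",tri(T,(165.5,216.7),S,(454.9,316.5))[0]),("head@.203",onz(T,(165.5,216.7),.203)),("tip@.187",onz(T,(143,215.2),.187)),("rim",tri(T,(177.5,283.1),S,(490.2,303.8))[0]),("rim@.086",onz(T,(177.5,283.1),.086)),("htip@.06",onz(T,(179,309.4),.06))): print(n,"in tray",(B@(X-c)).round(4))
E
```

```text
head in tray [ 0.0588 -0.0013  0.2028]
head@.203 in tray [ 0.0587 -0.0011  0.203 ]
tip@.187 in tray [0.0615 0.0475 0.187 ]
rim in tray [-0.0738  0.0007  0.0805]
rim@.086 in tray [-0.0729 -0.0017  0.086 ]
htip@.06 in tray [-0.131  -0.0013  0.06  ]
```

```bash
python3 -c "
from rig import arm
print(arm.job_done())"
```

```text
the job is handed in; nothing more can be done
None
```

I put both things back on the tray and handed the job in at about 21.4 s of the 64 s; no verdict was reported. I gripped the pump by its collar and the mug across its rim, and let go of each only after feeling it touch the tray floor.

The last checks, from the scene and top views, in the tray's frame:

| Thing | Position | Heading |
|---|---|---|
| Pump | axis at (59, -1) mm, about 1–2 mm from the back bay's centre; head top at 203 mm, as it should be on the bay floor | spout about 3° off the tray's +y, tip at y about +48 mm |
| Mug | axis at about (-73, 0) mm, 13 mm in front of the front bay's centre | handle about 0–2° off the tray's -x, its tip at x about -131 mm |

- **Mug offset:** I set the mug down forward of centre on purpose, to keep the wrist camera away from the pump. It is still inside the bay and the 40 mm limit.
- **Disagreement:** the two-view height of the mug's rim read 80.5 mm where 86 mm was expected. The same reading was about 6.5 mm low before I moved the mug, so I take it as an error in how I picked the rim's centre. The mug touched down at the expected height.
- **Bystanders:** I never knowingly touched any of them, but I did not measure their positions again at the end.

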